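# Return the weight set to its block

## Task

Put the four loose knob weights back into their wooden weight block, each standing in the bore of its own size, so that the row runs in order from the smallest to the largest. Let each weight down into its bore until it stands upright on the pad at the bottom, and do not move the loupe.

Things in the scene. Friction and masses are not known exactly. Their poses are not given: they have to be found in the camera images.
- weight_24: the smallest of four loose knob weights, brass, upright: cylinder 24 mm across, 15 mm tall, above it a neck and knob; 43 mm tall in all, 50 g. Origin: centre of its underside, z up; yaw means nothing. Grip the cylinder (neck and knob act as a smooth cone). In its bore the upper 8 mm of the cylinder stand clear, so hold it with the tips 9 mm or more above its underside
- weight_29: the second smallest of four loose knob weights, brass, upright: cylinder 29 mm across, 20 mm tall, above it a neck and knob; 48 mm tall in all, 100 g. Origin: centre of its underside, z up; yaw means nothing. Grip the cylinder (neck and knob act as a smooth cone). In its bore the upper 13 mm of the cylinder stand clear, so hold it with the tips 9 mm or more above its underside
- weight_36: the second largest of four loose knob weights, brass, upright: cylinder 36 mm across, 25 mm tall, above it a neck and knob; 53 mm tall in all, 200 g. Origin: centre of its underside, z up; yaw means nothing. Grip the cylinder (neck and knob act as a smooth cone). In its bore the upper 18 mm of the cylinder stand clear, so hold it with the tips 9 mm or more above its underside
- weight_44: the largest of four loose knob weights, steel, upright: cylinder 44 mm across, 40 mm tall, above it a neck and knob; 68 mm tall in all, 500 g. Origin: centre of its underside, z up; yaw means nothing. Grip the cylinder (neck and knob act as a smooth cone). In its bore the upper 33 mm of the cylinder stand clear, so hold it with the tips 9 mm or more above its underside
- seat_24: black pad in the smallest bore of the wooden block, for the 24 mm weight. Bore 29 mm, 45 deg lead-in to 35 mm at the mouth, pad 7 mm below the top. Origin: centre of the pad's top, z up; the row runs along y, bores smallest first at y -77, -35.5, 12, 67 mm of the block; x is across it. Block fixed, 70x203x20 mm. Seated weights stand 15 mm apart: close the fingers across the row (x)
- seat_29: black pad in the second smallest bore of the wooden block, for the 29 mm weight. Bore 34 mm, 45 deg lead-in to 40 mm at the mouth, pad 7 mm below the top. Origin: centre of the pad's top, z up; the row runs along y, bores smallest first at y -77, -35.5, 12, 67 mm of the block; x is across it. Block fixed, 70x203x20 mm. Seated weights stand 15 mm apart: close the fingers across the row (x)
- seat_36: black pad in the second largest bore of the wooden block, for the 36 mm weight. Bore 41 mm, 45 deg lead-in to 47 mm at the mouth, pad 7 mm below the top. Origin: centre of the pad's top, z up; the row runs along y, bores smallest first at y -77, -35.5, 12, 67 mm of the block; x is across it. Block fixed, 70x203x20 mm. Seated weights stand 15 mm apart: close the fingers across the row (x)
- seat_44: black pad in the largest bore of the wooden block, for the 44 mm weight. Bore 49 mm, 45 deg lead-in to 55 mm at the mouth, pad 7 mm below the top. Origin: centre of the pad's top, z up; the row runs along y, bores smallest first at y -77, -35.5, 12, 67 mm of the block; x is across it. Block fixed, 70x203x20 mm. Seated weights stand 15 mm apart: close the fingers across the row (x)
- loupe: bystander: black standing loupe, a cylinder 37 mm across and 42 mm tall, loose. Origin: centre of its underside
- wear_tester: the big white machine behind the work, fixed: keep clear of it and carry things past in front of it. Origin: centre of its underside, front to -x. Rim at x -0.205, y +-0.29 m, top 0.19 m up; black handwheel before it at y 0.013 (crank out to x -0.32, wheel 0.115 m high); over the left turntable (x -0.04, y 0.17) a spindle and a green specimen fill 0.27 to 0.43 m up
Not all that is in view belongs to the job. Leave any blue or purple look-alike of the weight_44 alone.

How it is judged:
By the outcome, as a careful person would: the job done as asked, in the order asked, and still so for the second after the job is handed in, with the robot touching nothing.
It also fails if it takes over 120 s, if anything falls off the work surface, if the arm or the gripper's body presses on something with over 40 N, if the wrist force passes 120 N, or if a joint passes its speed limit or range.

## Robot

A 7-joint arm with a two-finger parallel gripper is mounted at the origin on a cart in front of the work surface, level with it; the furniture and walls round the work are solid. World frame = base frame: x ahead of the robot, y to its left, z up, the work surface at z = 0. Lengths are in m, angles in rad, forces in N, time in s.
With the tool pointing down it reaches from about 0.425 to 0.925 m from the base axis. Payload 6.8 kg.
Tool frame: the origin (TCP) lies midway between the tips of the shut fingers; the grasp point (between the pads) lies 19 mm behind it; z points along the fingers, y is the line along which they close (so a half turn about z gives the same grasp; the last joint's range is limited). The gripper opens to 88 mm and grips with 3 to 60 N. Pads are 20 mm wide; open, the fingers measure 115 mm over their backs; the gripper's body (75 mm by 178 mm) begins 61 mm behind the grasp point.
Start: joints at [1.239, 0.477, 0.022, 1.555, -0.011, 1.109, -0.083], TCP at [0.15, -0.658, 0.223] pointing down, gripper open.
Joint ranges: [-2.96, 2.96], [-0.34, 2.1], [-1.41, 1.46], [0.24, 2.44], [-1.37, 4.51], [0.17, 1.92], [-2.96, 2.96]. Speed limits (rad/s): [2.39, 2.39, 3.14, 3.14, 3.14, 3.14, 3.14].

## Interface

Orientations are given as a unit quaternion [w, x, y, z].
In Python, from plant import sensors, imaging, robot gives the robot as it stands.
- The arm moves only by the shell command python3 -m handwheel 'ROWS' [FORCE]. ROWS is a JSON object of lists of equal length, an entry for each row: "xyz": the shift along the tool's x, y, z in units of 30 mm (1.0 is 30 mm), a list of three; "roll": the turn about the tool's z in units of 8 degrees (1.0 is 8 degrees); "fingers": the closure, from -1 (fully open) to 1 (shut). In form: {"xyz": [[tx, ty, tz], ...], "roll": [roll, ...], "fingers": [fingers, ...]}. A call has 1 to 5 rows; each row shifts and turns the commanded pose from where the row before left it, along the tool's axes as they then stand; what a row does not reach is not made up. A row lasts 1/10 s, in which the tool goes at most 50 mm and 8.59 degrees, less where a joint would pass 70% of its speed; a pose out of reach is approached as far as the arm can. A call is refused whole if a number of a shift passes 1 or a number of a turn 1, either way. A call with a gripper value outside its range is refused whole. The fingers move at their own pace and stop on an object; FORCE is the grip in N (left out, the last holds). Time passes only in rows, so rows that do not move let the fingers close. It gives the time, the measured TCP pose, the force, the opening and the grip force at its end, in the units of the state.
- sensors.get_state(): the state, without advancing time (a new reading comes with each control period).
- imaging.snapshot(name): name is "scene" or "top" or "wrist"; returns the picture (420x560x3 uint8, blue, green, red); there is no depth.
- imaging.camera_model(name): a dict with "vfov" (degrees; the focal length in pixels is half the picture's height over the tangent of half this angle, whatever the lens; pixels are square), "cx", "cy" (the principal point, pixels), "T" (4x4, takes a point from camera to world coordinates). Camera axes: x right, y up, looking along -z (the intrinsics and any distortion apply to the point x, -y, -z); pixel columns grow to the right and rows downward; lengths in m; the calibration is good to about 2 mm. A picture is of the moment at which its call begins: read the wrist's pose just before it. camera_model takes no time and is no camera call; for the wrist camera it gives the pose at the moment of the call.
- robot.sign_off(): hands the job in; it is judged then, once.
The state is a dict: "clock": time; "q": joint angles; "dq": joint speeds; "tau": joint torques, N m; "tcp_pos": TCP position; "tool_rot": TCP orientation; "force": force on the tool from outside, world axes, zero at the start; "torque": the same for the moment, N m; "finger_gap": finger opening in m; "grip_force": force on a finger pad.
Only numpy, scipy, OpenCV 4.12 (cv2) and the standard library are available. Lean on these libraries where they do the work, as an engineer would, in place of code of your own. Each camera call takes 0.05 s, during which the arm holds its last target. There are 200 camera calls.

## Working session

There is one attempt and no reset: what is moved stays moved. The work goes in short steps, Python scripts to look and compute and a shell command to move; the robot and the scene stay as the last step left them, time stands still between calls to the robot, and variables do not carry over. Pictures are saved under pics/ and viewed, at most 17 in all, crops included, and the job is handed in when it is done.

```bash
ls; mkdir -p pics
python3 - <<'E'
from plant import sensors, imaging
import cv2,numpy as np
s=sensors.get_state();print({k:np.round(v,3).tolist() for k,v in s.items()})
for n in("scene","top"):
    cv2.imwrite(f"pics/{n}0.png",imaging.snapshot(n));m=imaging.camera_model(n);print(n,m)
E
```

```text
pics
{'clock': 0.0, 'q': [1.239, 0.478, 0.022, 1.556, -0.012, 1.109, -0.083], 'dq': [0.002, -0.0, -0.002, 0.001, -0.0, 0.001, 0.001], 'tau': [0.001, -58.285, 1.535, -27.261, -0.054, 0.017, 0.0], 'tcp_pos': [0.15, -0.658, 0.222], 'tool_rot': [-0.001, 0.994, 0.112, -0.0], 'force': [1.321, 0.666, -0.272], 'torque': [-0.016, -0.026, 0.006], 'grip_force': 0.0, 'finger_gap': 0.088}
scene {'vfov': 45.96614495616055, 'cx': 283.669174924127, 'cy': 217.96679721074784, 'T': array([[-0.60995953,  0.48019205, -0.63036891, -0.36826399],
       [-0.79224702, -0.35231861,  0.49821306,  0.75019499],
       [ 0.01714725,  0.8032977 ,  0.59533081,  0.95926323],
       [ 0.        ,  0.        ,  0.        ,  1.        ]])}
top {'vfov': 43.320685313324496, 'cx': 278.06222831875203, 'cy': 208.07111235175378, 'T': array([[ 0.01783074,  0.99838904, -0.0538646 ,  0.50359688],
       [-0.99978926,  0.01835208,  0.0091996 ,  0.01371629],
       [ 0.01017331,  0.05368921,  0.99850587,  1.5081622 ],
       [ 0.        ,  0.        ,  0.        ,  1.        ]])}
```

View pics/scene0.png

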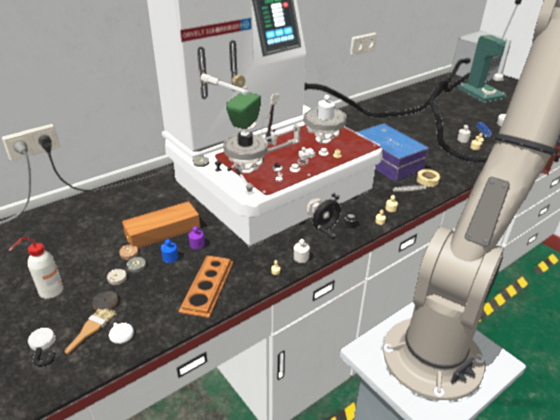

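View pics/top0.png

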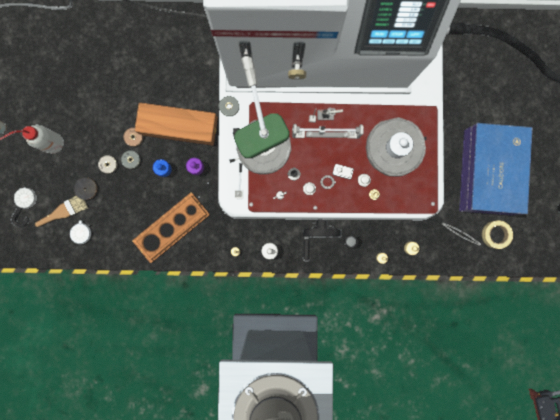

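The scene view shows the block at (207,285), steel at (302,252), brass at (276,268), (391,203), (381,217), and blue/purple decoys at (169,250)/(196,238). In the top view, the block is at (171,228), steel at (270,251), brass at (235,252), (382,258), (412,248), and the loupe at (351,241). There is also a far group in the scene view near (470,137), which I'll check.

```bash
cat > h.py <<'E'
import numpy as np,cv2
from plant import sensors,imaging
def ray(m,u,v):
    f=210/np.tan(np.radians(m["vfov"])/2);T=m["T"]
    return T[:3,3],T[:3,:3]@np.array([(u-m["cx"])/f,-(v-m["cy"])/f,-1])
def onz(m,u,v,z):
    o,d=ray(m,u,v);return (o+d*(z-o[2])/d[2])
def pix(m,p):
    f=210/np.tan(np.radians(m["vfov"])/2);T=m["T"]
    c=T[:3,:3].T@(np.asarray(p)-T[:3,3]);return np.array([m["cx"]-f*c[0]/c[2],m["cy"]+f*c[1]/c[2]])
def blobs(mask,amin=15):
    n,l,st,c=cv2.connectedComponentsWithStats(mask.astype(np.uint8))
    return [(st[i].tolist(),c[i].round(1).tolist()) for i in range(1,n) if st[i][4]>=amin]
def state():
    s=sensors.get_state();print('t',round(s['clock'],2),'tcp',np.round(s['tcp_pos'],4),'q',np.round(s['tool_rot'],3),'gap',round(s['finger_gap'],4),'F',np.round(s['force'],1));return s
E
python3 - <<'E'
from h import *
t=cv2.imread("pics/top0.png");s=cv2.imread("pics/scene0.png")
r=lambda i,x,y,w,h,k:cv2.resize(i[y:y+h,x:x+w],None,fx=k,fy=k,interpolation=cv2.INTER_CUBIC)
a=r(t,130,185,140,80,5.5)
b=r(t,225,225,195,40,4)[:, :770]
c=r(s,360,115,150,115,2.6); d=r(s,255,235,70,50,5)
H=600;o=np.zeros((H,770,3),np.uint8)
o[:160,:b.shape[1]]=b
o[165:165+c.shape[0],:c.shape[1]]=c
o[165:165+250,400:750]=d
cv2.imwrite("pics/crop1.png",o)
m=imaging.camera_model("top");ms=imaging.camera_model("scene")
print("far",onz(ms,465,140,0),onz(ms,478,146,0))
hsv=cv2.cvtColor(t,cv2.COLOR_BGR2HSV)
g=t.copy()
k=(hsv[...,2]>110)
for st,c in blobs(k[225:262]&(np.arange(560)>222),15):print(st,c,onz(m,c[0],c[1]+225,.02).round(3))
k=(hsv[...,0]<20)&(hsv[...,1]>110)&(hsv[...,2]>70);k[:190]=0;k[265:]=0;k[:,:125]=0;k[:,215:]=0
cs,_=cv2.findContours(k.astype(np.uint8),cv2.RETR_CCOMP,cv2.CHAIN_APPROX_NONE)
for q in cs:
    if len(q)>12:
        rr=cv2.minAreaRect(q);print(rr,onz(m,*rr[0],.02).round(4), cv2.contourArea(q))
E
```

```text
far [ 0.63256078 -0.99975639  0.        ] [ 0.5684803  -0.99893266  0.        ]
[444, 0, 8, 6, 19] [448.0, 1.9] [ 0.539 -0.481  0.02 ]
[482, 0, 31, 24, 428] [497.2, 11.3] [ 0.515 -0.62   0.02 ]
[452, 2, 9, 5, 15] [456.3, 3.8] [ 0.535 -0.504  0.02 ]
[464, 8, 11, 10, 23] [469.8, 12.2] [ 0.512 -0.542  0.02 ]
[346, 12, 10, 10, 70] [350.6, 16.3] [ 0.494 -0.206  0.02 ]
[404, 16, 15, 14, 167] [411.4, 22.7] [ 0.479 -0.377  0.02 ]
[261, 18, 17, 17, 227] [269.1, 25.7] [0.464 0.023 0.02 ]
[231, 22, 9, 10, 73] [234.8, 26.3] [0.46  0.119 0.02 ]
[376, 28, 12, 9, 95] [381.6, 32.2] [ 0.451 -0.293  0.02 ]
((170.52474975585938, 227.25247192382812), (29.762176513671875, 77.18464660644531), 50.710594177246094) [0.5244 0.3009 0.02  ] 2198.0
((151.25001525878906, 242.25003051757812), (17.677669525146484, 16.970561981201172), 45.0) [0.4815 0.3536 0.02  ] 242.5
((166.25, 229.75001525878906), (14.142135620117188, 14.849241256713867), 45.0) [0.5172 0.3127 0.02  ] 168.5
((179.5, 219.00001525878906), (12.020814895629883, 12.020814895629883), 45.0) [0.548  0.2764 0.02  ] 119.0
((191.0, 209.5), (10.0, 11.0), 0.0) [0.5753 0.2449 0.02  ] 84.0
```

View pics/crop1.png

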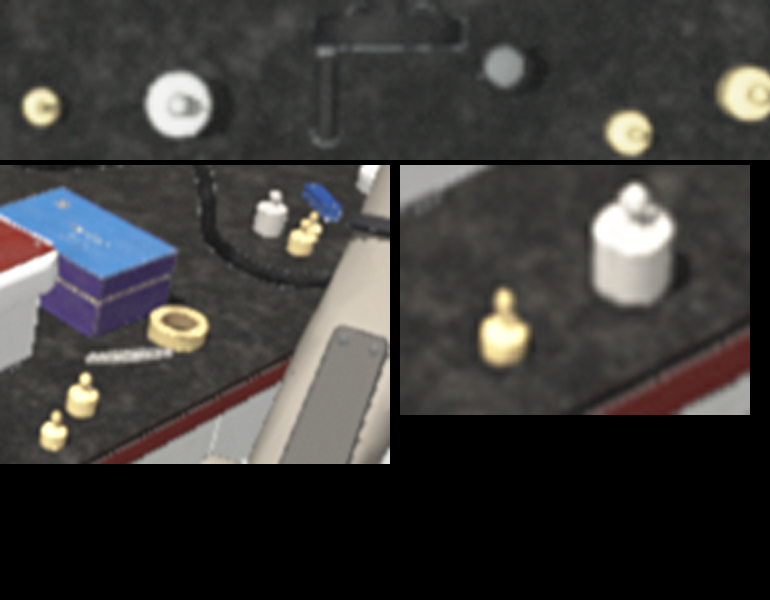

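In reach, the candidates by width at 2.8 mm/px in the top view are:
- (235,251): 9 px, brass, so weight_24.
- (382,257): 11 px, brass, so weight_29.
- (412,248): 14.5 px, brass, so weight_36.
- (269,251): 17 px, steel, so weight_44.

The crop confirms these. The far group at y≈-1.0 is out of reach and doesn't belong to the job, and the blue and purple ones are look-alikes. The row's y axis points at about 131°, so I'll turn the tool to that heading first.

```bash
python3 -m handwheel '{"xyz":[[0,0,0],[0,0,0],[0,0,0],[0,0,0],[0,0,0]],"roll":[-1,-1,-1,-1,-1],"fingers":[-1,-1,-1,-1,-1]}' 20
python3 -m handwheel '{"xyz":[[0,0,0],[0,0,0],[0,0,0],[0,0,0],[0,0,0]],"roll":[-1,-1,-1,-1,-1],"fingers":[-1,-1,-1,-1,-1]}' 
python3 -m handwheel '{"xyz":[[0,0,0],[0,0,0],[0,0,0],[0,0,0],[0,0,0]],"roll":[-1,-1,-1,-1,-0.75],"fingers":[-1,-1,-1,-1,-1]}'
cat >> h.py <<'E'
def plan(x,y,z,ang=None):
    from scipy.spatial.transform import Rotation as R
    s=state();w,a,b,c=s['tool_rot'];M=R.from_quat([a,b,c,w]).as_matrix()
    u=M.T@(np.array([x,y,z])-s['tcp_pos'])/.03
    yaw=np.degrees(np.arctan2(M[1,0],M[0,0]))
    print('yaw',yaw.round(2),'tilt',np.degrees(np.arccos(-M[2,2])).round(2),'units',u.round(3),'rows',max(abs(u).max(),np.linalg.norm(u)*.6).round(1),'roll', None if ang is None else ((yaw-ang)/8).round(2))
E
python3 - <<'E'
from h import *
plan(.479,-.377,.2,130.8)
E
```

```text
clock: 0.6
tcp_pos: [0.1497, -0.6578, 0.2221]
tool_rot: [-0.001, 0.894, 0.447, 0.0]
force: [0.8, -0.5, 0.4]
finger_gap: 0.0883
grip_force: 0.0
clock: 1.1
tcp_pos: [0.1497, -0.6578, 0.2221]
tool_rot: [-0.0, 0.687, 0.726, 0.0]
force: [-0.4, -0.6, 0.8]
finger_gap: 0.0878
grip_force: 0.0
clock: 1.6
tcp_pos: [0.1496, -0.6579, 0.2221]
tool_rot: [-0.0, 0.414, 0.91, 0.0]
force: [-0.3, 0.3, -0.0]
finger_gap: 0.0878
grip_force: 0.0
t 1.6 tcp [ 0.1496 -0.6579  0.2221] q [-0.     0.414  0.91   0.   ] gap 0.0878 F [-0.3  0.3 -0. ]
yaw 131.12 tilt 0.06 units [-0.169 14.428  0.743] rows 14.4 roll 0.04
```

```bash
for i in 1; do
python3 -m handwheel '{"xyz":[[0,0.96,0],[0,0.96,0],[0,0.96,0],[0,0.96,0],[0,0.96,0]],"roll":[0,0,0,0,0],"fingers":[-1,-1,-1,-1,-1]}' >/dev/null
python3 -m handwheel '{"xyz":[[0,0.96,0],[0,0.96,0],[0,0.96,0],[0,0.96,0],[0,0.96,0]],"roll":[0,0,0,0,0],"fingers":[-1,-1,-1,-1,-1]}' >/dev/null
python3 -m handwheel '{"xyz":[[0,0.96,0],[0,0.96,0],[0,0.96,0],[0,0.96,0],[-0.17,0.96,0]],"roll":[0,0,0,0,0.04],"fingers":[-1,-1,-1,-1,-1]}' 
done
python3 - <<'E'
from h import *
plan(.479,-.377,.2,130.8)
m=imaging.camera_model("wrist");im=imaging.snapshot("wrist");cv2.imwrite("pics/w1.png",im)
print(m, pix(m,[.479,-.377,0]),pix(m,[.451,-.293,0]))
E
```

```text
clock: 3.1
tcp_pos: [0.4803, -0.3785, 0.2223]
tool_rot: [-0.001, 0.419, 0.908, -0.0]
force: [-0.2, -0.4, -1.1]
finger_gap: 0.0878
grip_force: 0.0
t 3.1 tcp [ 0.4803 -0.3785  0.2223] q [-0.001  0.419  0.908 -0.   ] gap 0.0878 F [-0.2 -0.4 -1.1]
yaw 130.5 tilt 0.06 units [ 0.066 -0.001  0.744] rows 0.7 roll -0.04
{'vfov': 61.66257645516926, 'cx': 285.4126123120581, 'cy': 207.44829203733102, 'T': array([[ 7.61126665e-01, -6.17975765e-01, -1.96957240e-01,
         4.25883706e-01],
       [ 6.48603069e-01,  7.24947459e-01,  2.31873327e-01,
        -3.14182745e-01],
       [-5.08446090e-04, -3.04232042e-01,  9.52597820e-01,
         3.82761824e-01],
       [ 0.00000000e+00,  0.00000000e+00,  0.00000000e+00,
         1.00000000e+00]])} [285.30369264 173.05870848] [317.30188819  95.25032865]
```

View pics/w1.png

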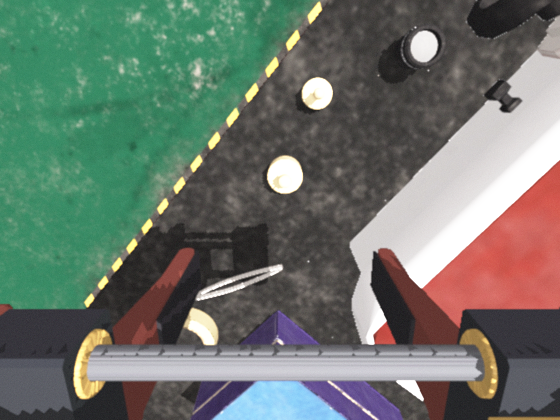

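The wrist view shows weight_36 at (285,175), weight_29 at (317,93), the loupe at (424,46) and the machine rim's corner at about (352,247). The gripper body could hit the 0.19 m rim, so I'll locate the rim before descending.

Run:
```python
from h import *
m=imaging.camera_model("top");t=cv2.imread("pics/top0.png")
for u,v in[(218,208),(230,217),(330,217),(435,217),(443,208)]:print(u,v,onz(m,u,v,.19).round(3))
w=imaging.camera_model("wrist");im=cv2.imread("pics/w1.png")
for u,v in[(352,247),(400,195),(450,150),(540,65)]:print('w',onz(w,u,v,.19).round(3))
c=cv2.resize(t[190:265,125:265],None,fx=5.5,fy=5.5,interpolation=cv2.INTER_CUBIC);cv2.imwrite("pics/crop2.png",c)
h=cv2.cvtColor(im,cv2.COLOR_BGR2HSV);k=(h[...,2]>165);k[:60]=0;k[205:]=0;k[:,:255]=0;k[:,345:]=0
for st,_ in blobs(k,100):
    u=st[0]+st[2]/2;v=st[1]+st[3]/2
    for z in(.02,.03):print(st,onz(w,u,v,z).round(4))
```

```text
218 208 [0.572 0.151 0.19 ]
230 217 [0.55  0.121 0.19 ]
330 217 [ 0.555 -0.128  0.19 ]
435 217 [ 0.56  -0.391  0.19 ]
443 208 [ 0.582 -0.411  0.19 ]
w [ 0.517 -0.35   0.19 ]
w [ 0.516 -0.309  0.19 ]
w [ 0.518 -0.273  0.19 ]
w [ 0.52  -0.214  0.19 ]
[265, 60, 14, 18, 141] [ 0.4059 -0.3003  0.02  ]
[265, 60, 14, 18, 141] [ 0.4066 -0.3006  0.03  ]
[302, 77, 31, 33, 802] [ 0.4542 -0.2883  0.02  ]
[302, 77, 31, 33, 802] [ 0.4535 -0.2889  0.03  ]
[267, 155, 36, 39, 1087] [ 0.4829 -0.3705  0.02  ]
[267, 155, 36, 39, 1087] [ 0.4814 -0.3689  0.03  ]
```

View pics/crop2.png

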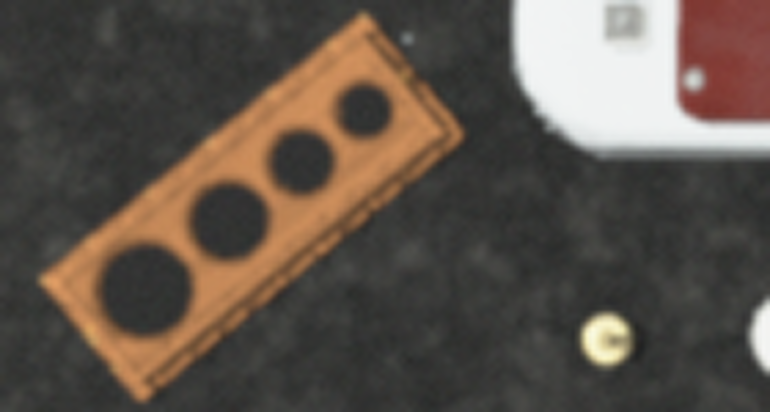

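Rim front is at x≈0.555, so picks need the fingers closing near world y (tool yaw ≈172°). Placing at 131° clears the rim by about 30 mm. I'll turn, lower and re-measure close by.

```bash
cat >> h.py <<'E'
def weight(name,h,x0,y0,box=60,thr=150):
    st=sensors.get_state();w=imaging.camera_model("wrist");im=imaging.snapshot("wrist");cv2.imwrite(f"pics/{name}.png",im)
    hs=cv2.cvtColor(im,cv2.COLOR_BGR2HSV);k=hs[...,2]>thr
    u,v=pix(w,[x0,y0,h/2]).astype(int);q=np.zeros_like(k);q[max(v-box,0):v+box,max(u-box,0):u+box]=1
    b=[s for s,c in blobs(k&q,150)];print('expect',u,v,'blobs',b)
    for s in b:
        p=onz(w,s[0]+s[2]/2-.5,s[1]+s[3]/2-.5,h/2)
        print(s,p.round(4),'diam mm',round(1e3*np.linalg.norm(onz(w,s[0],s[1]+s[3]/2,h*.6)-onz(w,s[0]+s[2],s[1]+s[3]/2,h*.6)),1))
E
python3 -m handwheel '{"xyz":[[0,0,0],[0,0,0],[0,0,0],[0,0,0],[0,0,0]],"roll":[-1,-1,-1,-1,-1],"fingers":[-1,-1,-1,-1,-1]}' >/dev/null
python3 -m handwheel '{"xyz":[[0,0,0.5],[0,0,0.75],[0,0,0.75],[0,0,0.75],[0,0,0]],"roll":[-0.2,0,0,0,0],"fingers":[-1,-1,-1,-1,-1]}' >/dev/null
python3 - <<'E'
from h import *
plan(.482,-.373,.011)
weight("w2",.025,.482,-.373)
E
```

```text
t 4.15 tcp [ 0.4774 -0.3784  0.1359] q [-0.003  0.07   0.998  0.002] gap 0.0879 F [ 0.6 -1.  -0. ]
yaw 171.98 tilt 0.41 units [-0.154  0.186  4.163] rows 4.2 roll None
expect 291 205 blobs [[265, 176, 46, 50, 1802]]
[265, 176, 46, 50, 1802] [ 0.4775 -0.3761  0.0125] diam mm 38.4
```

View pics/w2.png

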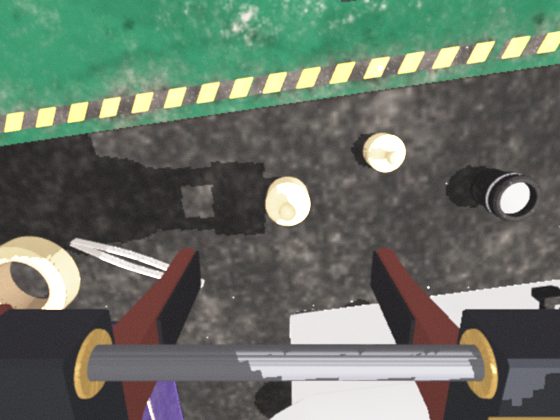

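The weight_36 top face is at (288,201) between the fingers, at (0.4775,-0.376), which agrees with the top camera. Going down and gripping.

```bash
python3 -m handwheel '{"xyz":[[0,0.08,0.8],[0,0,0.8],[0,0,0.8],[0,0,0.8],[0,0,0.6]],"roll":[0,0,0,0,0],"fingers":[-1,-1,-1,-1,-1]}' >/dev/null
python3 -m handwheel '{"xyz":[[0,0,0.3],[0,0,0],[0,0,0],[0,0,0],[0,0,0]],"roll":[0,0,0,0,0],"fingers":[-1,0.4,0.4,0.4,0.4]}' 25
python3 -m handwheel '{"xyz":[[0,0,0],[0,0,0],[0,0,0],[0,0,0],[0,0,0]],"roll":[0,0,0,0,0],"fingers":[0.4,0.4,0.4,0.4,0.4]}' 25
```

```text
clock: 5.2
tcp_pos: [0.481, -0.3777, 0.0182]
tool_rot: [0.001, 0.069, 0.998, -0.0]
force: [-0.0, 0.8, 1.1]
finger_gap: 0.0596
grip_force: 0.0
clock: 5.7
tcp_pos: [0.4805, -0.3772, 0.0173]
tool_rot: [0.0, 0.069, 0.998, -0.0]
force: [-0.6, 0.7, 2.3]
finger_gap: 0.0349
grip_force: 25.0
```

```bash
python3 -m handwheel '{"xyz":[[0,0,-0.5],[0,0,-1],[0,0,-1],[0,0,-1],[0,0,-1]],"roll":[0,0,0,0,0],"fingers":[0.4,0.4,0.4,0.4,0.4]}' 
python3 -m handwheel '{"xyz":[[0,0,-1],[0,0,-1],[0,0,-0.3],[0,0,0],[0,0,0]],"roll":[0,0,0,0,0],"fingers":[0.4,0.4,0.4,0.4,0.4]}'
python3 - <<'E'
from h import *
plan(.46,0.15,.22)
w=imaging.camera_model("wrist");print(w["T"].round(4).tolist())
im=imaging.snapshot("wrist");cv2.imwrite("pics/w3.png",im)
E
```

```text
clock: 6.2
tcp_pos: [0.4801, -0.377, 0.154]
tool_rot: [-0.0, 0.069, 0.998, 0.0]
force: [1.5, -0.4, -2.0]
finger_gap: 0.0347
grip_force: 25.0
clock: 6.7
tcp_pos: [0.4795, -0.377, 0.2199]
tool_rot: [-0.001, 0.069, 0.998, 0.0]
force: [-0.3, 0.2, -2.9]
finger_gap: 0.0345
grip_force: 25.0
t 6.7 tcp [ 0.4795 -0.377   0.2199] q [-0.001  0.069  0.998  0.   ] gap 0.0345 F [-0.3  0.2 -2.9]
yaw 172.1 tilt 0.11 units [3.0590e+00 1.7309e+01 1.3000e-02] rows 17.3 roll None
[[0.1386, -0.9435, -0.301, 0.3962], [0.9903, 0.1325, 0.0405, -0.3656], [0.0017, -0.3037, 0.9528, 0.3804], [0.0, 0.0, 0.0, 1.0]]
```

View pics/w3.png

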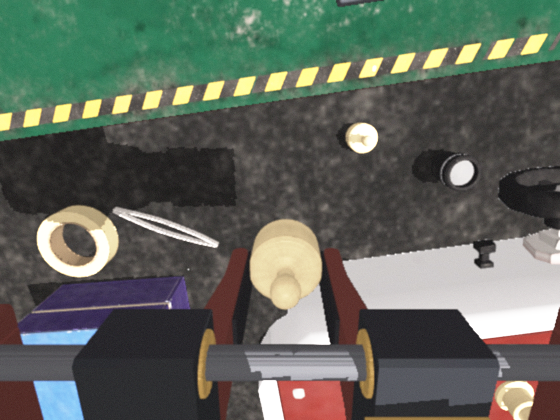

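The wrist view shows weight_36 held upright between the pads (u 250–322, v from 219), knob at (285,290). Carrying it along the front at z 0.22.

```bash
python3 -m handwheel '{"xyz":[[0.17,0.96,0],[0.17,0.96,0],[0.17,0.96,0],[0.17,0.96,0],[0.17,0.96,0]],"roll":[0,0,0,0,0],"fingers":[0.4,0.4,0.4,0.4,0.4]}' >/dev/null
python3 -m handwheel '{"xyz":[[0.17,0.96,0],[0.17,0.96,0],[0.17,0.96,0],[0.17,0.96,0],[0.17,0.96,0]],"roll":[0,0,0,0,0],"fingers":[0.4,0.4,0.4,0.4,0.4]}' >/dev/null
python3 -m handwheel '{"xyz":[[0.17,0.96,0],[0.17,0.96,0],[0.17,0.96,0],[0.17,0.96,0],[0.17,0.96,0]],"roll":[0,0,0,0,0],"fingers":[0.4,0.4,0.4,0.4,0.4]}' |grep -v tool
python3 -m handwheel '{"xyz":[[0.17,0.96,0],[0.17,0.96,0],[0.17,0.96,0],[0,0,0],[0,0,0]],"roll":[0,0,0,0,0],"fingers":[0.4,0.4,0.4,0.4,0.4]}' >/dev/null
python3 -m handwheel '{"xyz":[[0,0,0],[0,0,0],[0,0,0],[0,0,0],[0,0,0]],"roll":[1,1,1,1,1],"fingers":[0.4,0.4,0.4,0.4,0.4]}' >/dev/null
python3 -m handwheel '{"xyz":[[0,0,-0.2],[0,0,-0.2],[0,0,0]],"roll":[0.16,0,0],"fingers":[0.4,0.4,0.4]}'
python3 - <<'E'
from h import *
plan(.56,.25,.235,130.8)
E
```

```text
clock: 8.25
tcp_pos: [0.4629, 0.062, 0.2198]
force: [0.4, -0.3, -2.2]
finger_gap: 0.0349
grip_force: 25.0
clock: 9.55
tcp_pos: [0.4613, 0.1485, 0.234]
tool_rot: [0.001, 0.415, 0.91, 0.0]
force: [0.4, 0.3, -2.0]
finger_gap: 0.0349
grip_force: 25.0
t 9.55 tcp [0.4613 0.1485 0.234 ] q [0.001 0.415 0.91  0.   ] gap 0.0349 F [ 0.4  0.3 -2. ]
yaw 130.92 tilt 0.08 units [ 0.401  4.7   -0.027] rows 4.7 roll 0.02
```

```bash
python3 -m handwheel '{"xyz":[[0.08,0.94,0],[0.08,0.94,0],[0.08,0.94,0],[0.08,0.94,0],[0.08,0.94,0]],"roll":[0,0,0,0,0],"fingers":[0.4,0.4,0.4,0.4,0.4]}' >/dev/null
python3 -m handwheel '{"xyz":[[0,0,0],[0,0,0],[0,0,0]],"roll":[0,0,0],"fingers":[0.4,0.4,0.4]}' >/dev/null
cat >> h.py <<'E'
def held(w,tcp,R,hz,r,vnear):
    # offset of the held weight along tool x, from the image row of its near lower edge
    from scipy.optimize import brentq
    f=lambda o:pix(w,tcp+R[:,0]*(o+r)+R[:,2]*hz)[1]-vnear
    return brentq(f,-.03,.03)
def rot(s):
    from scipy.spatial.transform import Rotation as R
    w,a,b,c=s['tool_rot'];return R.from_quat([a,b,c,w]).as_matrix()
E
python3 - <<'E'
from h import *
s=state()
w=imaging.camera_model("wrist");im=imaging.snapshot("wrist");cv2.imwrite("pics/w4.png",im)
print('held x off',held(w,s['tcp_pos'],rot(s),.0173,.018,219))
h=cv2.cvtColor(im,cv2.COLOR_BGR2HSV);wood=((h[...,0]<20)&(h[...,1]>100)&(h[...,2]>60)).astype(np.uint8)
cs,hi=cv2.findContours(wood,cv2.RETR_CCOMP,cv2.CHAIN_APPROX_NONE)
for i,q in enumerate(cs):
    if cv2.contourArea(q)>150:
        (e,ax,an)=cv2.fitEllipse(q);print('hole' if hi[0][i][3]>=0 else 'out',np.round(e,1),np.round(ax,1),onz(w,*e,.02).round(4))
E
```

```text
t 10.35 tcp [0.559  0.249  0.2329] q [-0.     0.416  0.909 -0.001] gap 0.035 F [-0.7  0.8 -2.6]
held x off 0.002967943723219081
out [424. 418.] [  2.1 219.5] [0.9256 0.1163 0.02  ]
out [545.9 402.6] [30.2 45.1] [1.0301 0.2425 0.02  ]
out [347.5 392.6] [10.1 46.8] [0.8152 0.0792 0.02  ]
out [223.1 392.2] [ 9.4 46.3] [ 0.6885 -0.0292  0.02  ]
out [ 18.8 401.6] [41.5 47.1] [ 0.4889 -0.223   0.02  ]
out [555.2 334.4] [ 8.2 43.1] [0.9487 0.317  0.02  ]
out [  8.9 327.6] [20.3 47.2] [ 0.4231 -0.1237  0.02  ]
out [350.5 319.2] [ 27.5 147.3] [0.7381 0.1647 0.02  ]
out [220.2 321.7] [ 27.1 146.7] [0.6181 0.0562 0.02  ]
out [481.8 271.6] [ 98.1 175. ] [0.8099 0.3136 0.02  ]
hole [477.9 276. ] [  6.6 122.5] [0.8108 0.3068 0.02  ]
out [295.6  97.7] [ 89.1 263.5] [0.5136 0.3174 0.02  ]
hole [294.8 184.6] [23.9 25. ] [0.5727 0.2488 0.02  ]
hole [295.3 147. ] [30.4 30.6] [0.5461 0.2798 0.02  ]
hole [295.8 100.7] [38.4 40.2] [0.5158 0.3153 0.02  ]
hole [296.4  42.3] [48.4 53.1] [0.4804 0.3564 0.02  ]
```

View pics/w4.png

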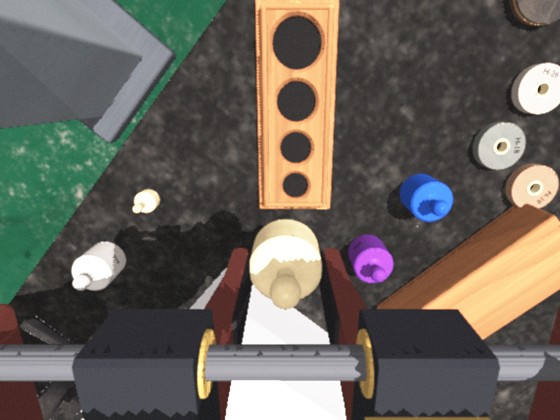

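The wrist view shows the bores at (295,185), (295,147), (296,101), (296,42), held weight centred at u≈286, and decoys at (427,197) and (370,259). I'll fit the known row to the four bores.

Run:
```python
from h import *
s=state();w=imaging.camera_model("wrist");R=rot(s);t=s['tcp_pos']
print('tcp pix',pix(w,t+R[:,0]*.003+R[:,2]*.005))
px=[(294.8,184.6),(295.3,147),(295.8,100.7),(296.4,42.3)];Y=np.array([-77,-35.5,12,67])/1e3
P=np.array([onz(w,*p,.014)[:2] for p in px])
A=np.c_[Y,np.ones(4)];c,res,_,_=np.linalg.lstsq(A,P,rcond=None);d=c[0]
print('scale',np.linalg.norm(d),'ang',np.degrees(np.arctan2(d[1],d[0])));u=d/np.linalg.norm(d)
ctr=P.mean(0)-u*Y.mean();print('centre',ctr);S=ctr+np.outer(Y,u);print(S.round(4));print((P-S).round(4))
np.save("seats.npy",S)
x,y=S[2]-.003*R[:2,0];plan(x,y,.06);
```

```text
t 10.4 tcp [0.5591 0.249  0.2331] q [ 0.     0.416  0.909 -0.001] gap 0.0347 F [ 0.8 -0.7 -2.2]
tcp pix [285.11768231 259.6444802 ]
scale 1.0006319875588614 ang 130.59121137894596
centre [0.52388638 0.30614543]
[[0.574  0.2477]
 [0.547  0.2792]
 [0.5161 0.3153]
 [0.4803 0.357 ]]
[[-0.     -0.0001]
 [ 0.0001  0.    ]
 [-0.      0.    ]
 [-0.      0.    ]]
t 10.4 tcp [0.5591 0.249  0.2331] q [ 0.     0.416  0.909 -0.001] gap 0.0347 F [ 0.8 -0.7 -2.2]
yaw 130.81 tilt 0.06 units [2.514 0.363 5.767] rows 5.8 roll None
```

```bash
python3 -m handwheel '{"xyz":[[0.84,0.12,0],[0.84,0.12,0],[0.84,0.12,0],[0,0,1],[0,0,1]],"roll":[0,0,0,0,0],"fingers":[0.4,0.4,0.4,0.4,0.4]}' >/dev/null
python3 -m handwheel '{"xyz":[[0,0,1],[0,0,1],[0,0,0.8],[0,0,0],[0,0,0]],"roll":[0,0,0,0,0],"fingers":[0.4,0.4,0.4,0.4,0.4]}' >/dev/null
python3 - <<'E'
from h import *
s=state();R=rot(s);S=np.load("seats.npy")
x,y=S[2]-.003*R[:2,0];plan(x,y,.0305)
w=imaging.camera_model("wrist");cv2.imwrite("pics/w5.png",imaging.snapshot("wrist"))
E
```

```text
t 11.4 tcp [0.5184 0.3139 0.0898] q [ 0.     0.416  0.909 -0.   ] gap 0.0353 F [-0.   1.2 -1.9]
t 11.4 tcp [0.5184 0.3139 0.0898] q [ 0.     0.416  0.909 -0.   ] gap 0.0353 F [-0.   1.2 -1.9]
yaw 130.81 tilt 0.01 units [-0.017 -0.029  1.978] rows 2.0 roll None
```

View pics/w5.png

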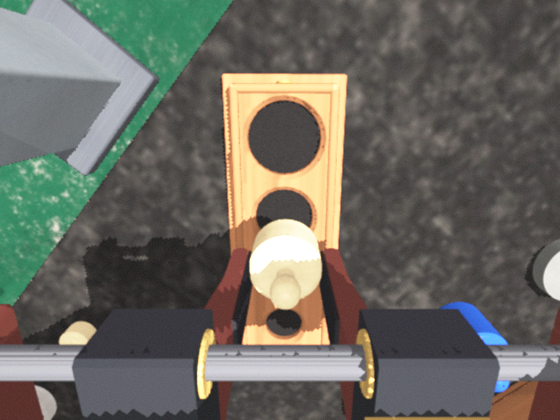

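The weight is lined up laterally with the bores (u≈286). Lowering it.

```bash
python3 -m handwheel '{"xyz":[[0,0,0.5],[0,0,0.5],[0,0,0.4],[0,0,0.3],[0,0,0]],"roll":[0,0,0,0,0],"fingers":[0.4,0.4,0.4,0.4,0.4]}' 
python3 -m handwheel '{"xyz":[[0,0,0.1],[0,0,0.1],[0,0,0.05],[0,0,0],[0,0,0]],"roll":[0,0,0,0,0],"fingers":[0.4,0.4,0.4,0.4,0.4]}'
```

```text
clock: 11.95
tcp_pos: [0.5173, 0.3136, 0.0363]
tool_rot: [-0.001, 0.416, 0.909, -0.001]
force: [-1.2, -0.2, -1.7]
finger_gap: 0.0347
grip_force: 25.0
clock: 12.45
tcp_pos: [0.5184, 0.3144, 0.0309]
tool_rot: [0.0, 0.416, 0.909, 0.0]
force: [0.1, 0.4, -2.6]
finger_gap: 0.0348
grip_force: 25.0
```

```bash
python3 -m handwheel '{"xyz":[[0,0,0.04],[0,0,0],[0,0,0.03],[0,0,0],[0,0,0]],"roll":[0,0,0,0,0],"fingers":[0.4,0.4,0.4,0.4,0.4]}' 
python3 -m handwheel '{"xyz":[[0,0,0.03],[0,0,0],[0,0,0.02],[0,0,0],[0,0,0]],"roll":[0,0,0,0,0],"fingers":[0.4,0.4,0.4,0.4,0.4]}'
```

```text
clock: 12.95
tcp_pos: [0.5186, 0.3146, 0.0302]
tool_rot: [0.001, 0.416, 0.909, 0.0]
force: [-3.3, -4.2, 12.6]
finger_gap: 0.035
grip_force: 25.0
clock: 13.45
tcp_pos: [0.5187, 0.3146, 0.0301]
tool_rot: [0.001, 0.416, 0.909, -0.0]
force: [-5.9, -6.0, 23.6]
finger_gap: 0.0352
grip_force: 25.0
```

It made contact at underside z≈0.013, which is the pad. Releasing and rising.

```bash
python3 -m handwheel '{"xyz":[[0,0,-0.05],[0,0,0],[0,0,0],[0,0,0],[0,0,0]],"roll":[0,0,0,0,0],"fingers":[0.4,-0.4,-0.4,-0.4,-0.4]}' >/dev/null
python3 -m handwheel '{"xyz":[[0,0,0],[0,0,-0.5],[0,0,-1],[0,0,-1],[0,0,-1]],"roll":[0,0,0,0,0],"fingers":[-0.5,-0.5,-0.5,-0.5,-0.5]}' 
python3 -m handwheel '{"xyz":[[0,0,-1],[0,0,-1],[0,0,-1],[0,0,0],[0,0,0]],"roll":[0,0,0,0,0],"fingers":[-0.5,-0.5,-0.5,-0.5,-0.5]}' >/dev/null
python3 - <<'E'
from h import *
plan(.464,.15,.22,172)
w=imaging.camera_model("wrist");cv2.imwrite("pics/w6.png",imaging.snapshot("wrist"))
E
```

```text
clock: 14.45
tcp_pos: [0.5182, 0.3146, 0.1357]
tool_rot: [0.0, 0.416, 0.909, 0.0]
force: [0.7, 0.4, -0.6]
finger_gap: 0.0654
grip_force: 0.0
t 14.95 tcp [0.5185 0.3146 0.2248] q [0.001 0.416 0.909 0.001] gap 0.0657 F [ 0.5 -0.   0. ]
yaw 130.83 tilt 0.11 units [-2.965 -4.961  0.153] rows 5.0 roll -5.15
```

View pics/w6.png

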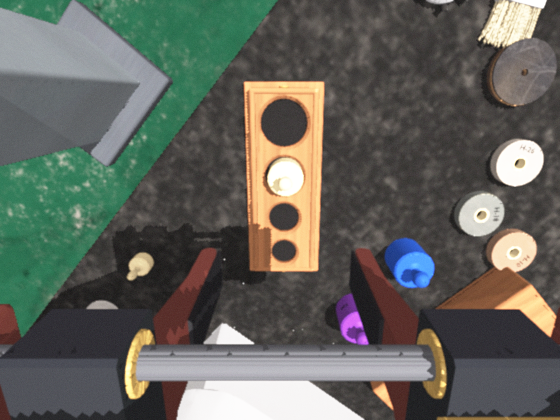

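weight_36 stands in its bore, at (285,177). Next is weight_44.

```bash
python3 -m handwheel '{"xyz":[[0,0,0],[0,0,0],[0,0,0],[0,0,0],[0,0,0]],"roll":[-1,-1,-1,-1,-1],"fingers":[-1,-1,-1,-1,-1]}' >/dev/null
python3 -m handwheel '{"xyz":[[0,0,0],[0.08,-0.96,0],[0.08,-0.96,0],[0.08,-0.96,0],[0.08,-0.96,0]],"roll":[-0.15,0,0,0,0],"fingers":[-1,-1,-1,-1,-1]}' >/dev/null
python3 -m handwheel '{"xyz":[[0.08,-0.96,0],[0.08,-0.96,0],[0.08,-0.96,0],[0.08,-0.96,0],[0.08,-0.96,0]],"roll":[0,0,0,0,0],"fingers":[-1,-1,-1,-1,-1]}' >/dev/null
python3 -m handwheel '{"xyz":[[0.08,-0.96,0.3],[0,0,0.8],[0,0,0.8],[0,0,0],[0,0,0]],"roll":[0,0,0,0,0],"fingers":[-1,-1,-1,-1,-1]}' >/dev/null
python3 - <<'E'
from h import *
weight("w7",.04,.464,.023,box=70)
plan(.464,.023,.025,172)
E
```

```text
expect 276 204 blobs [[252, 176, 52, 59, 2418]]
[252, 176, 52, 59, 2418] [0.4647 0.0243 0.02  ] diam mm 46.9
t 17.05 tcp [0.4548 0.033  0.1672] q [0.    0.07  0.998 0.   ] gap 0.0878 F [-0.1  0.4 -0.2]
yaw 172.0 tilt 0.03 units [-0.348 -0.291  4.74 ] rows 4.7 roll -0.0
```

View pics/w7.png

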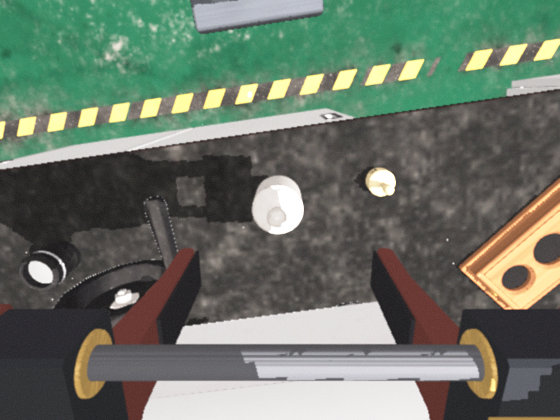

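Run:
```python
from h import *
w=imaging.camera_model("wrist")
for n,p in dict(tip=(155,198),mid=(172,235),root=(180,262),hub=(122,298),rim=(60,300)).items():
    print(n,*[onz(w,*p,z).round(3)[:2] for z in(.05,.08,.11)])
m=imaging.camera_model("top")
for p in((309,258),(307,238),(341,230)):print('top',*[onz(m,*p,z).round(3)[:2] for z in(.05,.08,.11)])
```

```text
tip [ 0.436 -0.072] [ 0.429 -0.06 ] [ 0.422 -0.047]
mid [ 0.47  -0.066] [ 0.46  -0.054] [ 0.449 -0.042]
root [ 0.496 -0.065] [ 0.483 -0.054] [ 0.469 -0.042]
hub [ 0.524 -0.126] [ 0.507 -0.107] [ 0.491 -0.089]
rim [ 0.518 -0.182] [ 0.502 -0.157] [ 0.486 -0.133]
top [ 0.446 -0.087] [ 0.448 -0.085] [ 0.449 -0.083]
top [ 0.501 -0.081] [ 0.501 -0.079] [ 0.501 -0.077]
top [ 0.525 -0.174] [ 0.524 -0.171] [ 0.524 -0.167]
```

The crank handle lies low (z≈0.045, y≈-0.08), so the fingers (out to y -0.034) and the body (z≥0.105) clear it. Descending.

```bash
python3 -m handwheel '{"xyz":[[-0.36,-0.25,0.5],[0,0,1],[0,0,1],[0,0,0.9],[0,0,0]],"roll":[0,0,0,0,0],"fingers":[-0.8,-0.8,-0.8,-0.8,-0.8]}' >/dev/null
python3 -m handwheel '{"xyz":[[0,0,0],[0,0,0],[0,0,0]],"roll":[0,0,0],"fingers":[-0.8,-0.8,-0.8]}' >/dev/null
python3 - <<'E'
from h import *
plan(.4647,.0243,.024,172)
E
```

```text
t 17.85 tcp [0.4654 0.0237 0.0661] q [ 0.001  0.07   0.998 -0.   ] gap 0.079 F [ 0.1 -0.2  0. ]
yaw 172.0 tilt 0.16 units [0.031 0.017 1.403] rows 1.4 roll -0.0
```

```bash
python3 -m handwheel '{"xyz":[[0.03,0,0.5],[0,0,0.5],[0,0,0.4],[0,0,0],[0,0,0]],"roll":[0,0,0,0,0],"fingers":[-0.8,-0.8,-0.8,0.2,0.2]}' 40 >/dev/null
python3 -m handwheel '{"xyz":[[0,0,0],[0,0,0],[0,0,0],[0,0,0],[0,0,0]],"roll":[0,0,0,0,0],"fingers":[0.2,0.2,0.2,0.2,0.2]}' 40 |grep -v tool
python3 -m handwheel '{"xyz":[[0,0,-0.4],[0,0,-1],[0,0,-1],[0,0,-1],[0,0,-1]],"roll":[0,0,0,0,0],"fingers":[0.2,0.2,0.2,0.2,0.2]}' |grep -v tool
python3 -m handwheel '{"xyz":[[0,0,-1],[0,0,-1],[0,0,-0.8],[0,0,0],[0,0,0]],"roll":[0,0,0,0,0],"fingers":[0.2,0.2,0.2,0.2,0.2]}' |grep -v tool
python3 - <<'E'
from h import *
S=np.load("seats.npy");print(S);plan(S[3][0],S[3][1],.23,130.8)
E
```

```text
clock: 18.85
tcp_pos: [0.4638, 0.0239, 0.023]
force: [0.4, 0.3, 5.5]
finger_gap: 0.0428
grip_force: 40.0
clock: 19.35
tcp_pos: [0.462, 0.0235, 0.1555]
force: [1.1, -1.2, -4.7]
finger_gap: 0.0429
grip_force: 40.0
clock: 19.85
tcp_pos: [0.4625, 0.0232, 0.2378]
force: [0.8, 0.3, -4.9]
finger_gap: 0.043
grip_force: 40.0
[[0.57398703 0.24767385]
 [0.54698473 0.27918776]
 [0.51607849 0.31525788]
 [0.48029231 0.3570233 ]]
t 19.85 tcp [0.4625 0.0232 0.2378] q [-0.     0.07   0.998 -0.   ] gap 0.043 F [ 0.8  0.3 -4.9]
yaw 172.0 tilt 0.07 units [ 0.961 11.102  0.251] rows 11.1 roll 5.15
```

```bash
python3 -m handwheel '{"xyz":[[0.08,0.93,0],[0.08,0.93,0],[0.08,0.93,0],[0.08,0.93,0],[0.08,0.93,0]],"roll":[0,0,0,0,0],"fingers":[0.2,0.2,0.2,0.2,0.2]}' >/dev/null
python3 -m handwheel '{"xyz":[[0.08,0.93,0],[0.08,0.93,0],[0.08,0.93,0],[0.08,0.93,0],[0.08,0.93,0]],"roll":[0,0,0,0,0],"fingers":[0.2,0.2,0.2,0.2,0.2]}' >/dev/null
python3 -m handwheel '{"xyz":[[0.08,0.93,0],[0.08,0.93,0],[0,0,0],[0,0,0],[0,0,0]],"roll":[0,0,1,1,1],"fingers":[0.2,0.2,0.2,0.2,0.2]}' >/dev/null
python3 -m handwheel '{"xyz":[[0,0,0],[0,0,0],[0,0,0],[0,0,0],[0,0,0]],"roll":[1,1,0.15,0,0],"fingers":[0.2,0.2,0.2,0.2,0.2]}' >/dev/null
cat >> h.py <<'E'
def heldlook(name,depth,r,thr=90):
    s=state();w=imaging.camera_model("wrist");im=imaging.snapshot("wrist");cv2.imwrite(f"pics/{name}.png",im);R=rot(s);t=s['tcp_pos']
    u=int(pix(w,t)[0]);col=im[100:290,u-6:u+7].astype(float)
    print('col u',u,'v=150..','%s'%np.median(col.max(2),1)[50:].astype(int)[::3].tolist(),'sat',(col.max(2)-col.min(2)).mean(1)[50::3].astype(int).tolist())
    for o in(-.006,-.003,0,.003,.006):print(o,'near edge v',pix(w,t+R[:,0]*(o+r)+R[:,2]*depth)[1].round(1))
E
python3 - <<'E'
from h import *
heldlook("w8",.023,.022)
S=np.load("seats.npy");plan(S[3][0],S[3][1],.057,130.8)
E
```

```text
t 21.85 tcp [0.4808 0.3589 0.2374] q [-0.     0.415  0.91  -0.001] gap 0.0431 F [-0.5  0.3 -5.4]
col u 285 v=150.. [227, 200, 57, 60, 61, 60, 59, 60, 61, 61, 62, 61, 61, 61, 61, 95, 250, 252, 243, 236, 240, 245, 224, 224, 228, 228, 227, 230, 229, 228, 244, 255, 255, 255, 255, 255, 255, 255, 209, 217, 227, 221, 217, 205, 183, 177, 155] sat [126, 113, 5, 5, 3, 3, 4, 5, 4, 4, 4, 3, 4, 4, 4, 44, 120, 112, 123, 64, 60, 26, 13, 13, 11, 12, 12, 11, 11, 11, 7, 0, 0, 0, 0, 0, 0, 0, 8, 10, 12, 13, 13, 13, 12, 12, 11]
-0.006 near edge v 223.9
-0.003 near edge v 218.8
0 near edge v 213.7
0.003 near edge v 208.5
0.006 near edge v 203.3
t 21.9 tcp [0.481  0.359  0.2378] q [-0.     0.415  0.91  -0.001] gap 0.0427 F [ 0.1  0.1 -5.1]
yaw 130.96 tilt 0.07 units [-0.036 -0.053  6.026] rows 6.0 roll 0.02
```

View pics/w8.png

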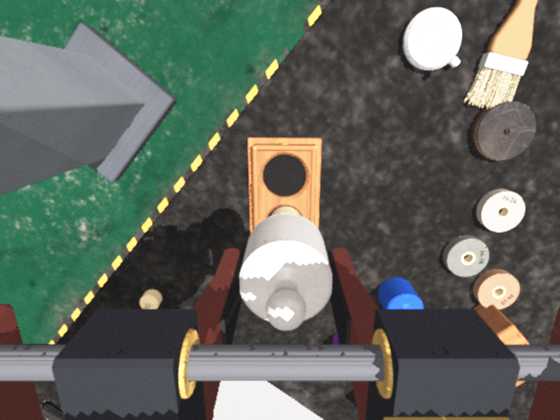

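The bottom edge of the held weight_44 is at v≈213, so it is centred, and the bore at (285,175) lies straight below. Lowering.

```bash
python3 -m handwheel '{"xyz":[[-0.03,-0.05,1],[0,0,1],[0,0,1],[0,0,1],[0,0,1]],"roll":[0,0,0,0,0],"fingers":[0.2,0.2,0.2,0.2,0.2]}' >/dev/null
python3 -m handwheel '{"xyz":[[0,0,0.6],[0,0,0.4],[0,0,0.3],[0,0,0.2],[0,0,0]],"roll":[0,0,0,0,0],"fingers":[0.2,0.2,0.2,0.2,0.2]}' 
python3 -m handwheel '{"xyz":[[0,0,0.06],[0,0,0.06],[0,0,0],[0,0,0],[0,0,0]],"roll":[0,0,0,0,0],"fingers":[0.2,0.2,0.2,0.2,0.2]}'
```

```text
clock: 22.9
tcp_pos: [0.4809, 0.3577, 0.0435]
tool_rot: [0.0, 0.416, 0.909, 0.0]
force: [0.0, 0.2, -5.3]
finger_gap: 0.0431
grip_force: 40.0
clock: 23.4
tcp_pos: [0.4809, 0.3577, 0.0402]
tool_rot: [0.0, 0.416, 0.909, 0.0]
force: [-0.3, -1.0, -4.4]
finger_gap: 0.0428
grip_force: 40.0
```

```bash
python3 -m handwheel '{"xyz":[[0,0,0.05],[0,0,0.05],[0,0,0],[0,0,0],[0,0,0]],"roll":[0,0,0,0,0],"fingers":[0.2,0.2,0.2,0.2,0.2]}' | grep -v tool
python3 -m handwheel '{"xyz":[[0,0,0.03],[0,0,0.02],[0,0,0],[0,0,0],[0,0,0]],"roll":[0,0,0,0,0],"fingers":[0.2,0.2,0.2,0.2,0.2]}' | grep -v tool
```

```text
clock: 23.9
tcp_pos: [0.4808, 0.3576, 0.037]
force: [-0.4, -0.2, -6.0]
finger_gap: 0.043
grip_force: 40.0
clock: 24.4
tcp_pos: [0.4809, 0.3577, 0.0361]
force: [-2.3, -2.9, 6.3]
finger_gap: 0.0428
grip_force: 40.0
```

```bash
python3 -m handwheel '{"xyz":[[0,0,0],[0,0,0],[0,0,0],[0,0,0],[0,0,0]],"roll":[0,0,0,0,0],"fingers":[-0.8,-0.8,-0.8,-0.8,-0.8]}' >/dev/null
python3 -m handwheel '{"xyz":[[0,0,-0.5],[0,0,-1],[0,0,-1],[0,0,-1],[0,0,-1]],"roll":[0,0,0,0,0],"fingers":[-0.8,-0.8,-0.8,-0.8,-0.8]}' >/dev/null
python3 -m handwheel '{"xyz":[[0,0,-0.8],[0,0,0],[0,0,0],[0,0,0],[0,0,0]],"roll":[-1,-1,-1,-1,-1],"fingers":[-0.8,-0.8,-0.8,-0.8,-0.8]}' >/dev/null
python3 -m handwheel '{"xyz":[[0,0,0],[0,0,0]],"roll":[-0.14,0],"fingers":[-0.8,-0.8]}' >/dev/null
python3 - <<'E'
from h import *
plan(.46,.119,.13,172)
E
```

```text
t 26.1 tcp [0.4808 0.3576 0.1951] q [0.    0.072 0.997 0.   ] gap 0.0791 F [ 0.2  0.4 -0.3]
yaw 171.78 tilt 0.03 units [-0.451 -7.971  2.165] rows 8.0 roll -0.03
```

```bash
python3 -m handwheel '{"xyz":[[-0.06,-1,0],[-0.06,-1,0],[-0.06,-1,0],[-0.06,-1,0],[-0.06,-1,0]],"roll":[0,0,0,0,0],"fingers":[-0.8,-0.8,-0.8,-0.8,-0.8]}' >/dev/null
python3 -m handwheel '{"xyz":[[-0.06,-1,0.5],[-0.06,-1,0.8],[-0.06,-0.97,0.9],[0,0,0],[0,0,0]],"roll":[0,0,0,0,0],"fingers":[-0.8,-0.8,-0.8,-0.8,-0.8]}' >/dev/null
python3 -m handwheel '{"xyz":[[0,0,0],[0,0,0]],"roll":[0,0],"fingers":[-0.8,-0.8]}' >/dev/null
python3 - <<'E'
from h import *
weight("w9",.015,.46,.119,box=50)
plan(.46,.119,.011,172)
E
```

```text
expect 282 197 blobs [[271, 180, 31, 33, 803]]
[271, 180, 31, 33, 803] [0.4588 0.1217 0.0075] diam mm 25.7
t 27.35 tcp [0.462  0.1203 0.1294] q [0.001 0.07  0.998 0.   ] gap 0.079 F [0.2 0.3 0. ]
yaw 172.01 tilt 0.11 units [ 0.068 -0.055  3.946] rows 3.9 roll 0.0
```

View pics/w9.png

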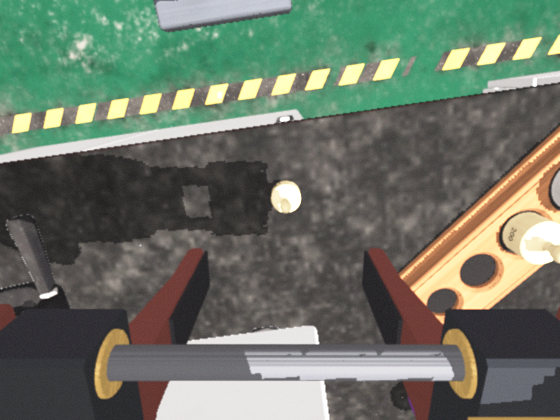

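weight_24 is at (286,196), with nothing near the fingers. Descending in two stages.

```bash
python3 -m handwheel '{"xyz":[[0.11,0.03,1],[0,0,1],[0,0,0.9],[0,0,0.6],[0,0,0]],"roll":[0,0,0,0,0],"fingers":[-0.5,-0.5,-0.5,-0.5,-0.5]}' >/dev/null
python3 -m handwheel '{"xyz":[[0,0,0],[0,0,0],[0,0,0]],"roll":[0,0,0],"fingers":[-0.5,-0.5,-0.5]}' >/dev/null
python3 - <<'E'
from h import *
plan(.4588,.1217,.0100,172)
E
```

```text
t 28.15 tcp [0.4592 0.1205 0.0246] q [0.001 0.07  0.998 0.   ] gap 0.0658 F [ 0.7 -0.5 -0.3]
yaw 171.93 tilt 0.12 units [0.02  0.038 0.485] rows 0.5 roll -0.01
```

```bash
python3 -m handwheel '{"xyz":[[0,0.03,0.3],[0,0,0.2],[0,0,0],[0,0,0],[0,0,0]],"roll":[0,0,0,0,0],"fingers":[-0.5,-0.5,-0.5,-0.5,-0.5]}' |grep -v tool
python3 -m handwheel '{"xyz":[[0,0,0],[0,0,0],[0,0,0],[0,0,0],[0,0,0]],"roll":[0,0,0,0,0],"fingers":[0.6,0.6,0.6,0.6,0.6]}' 15 |grep -v tool
python3 -m handwheel '{"xyz":[[0,0,0],[0,0,0],[0,0,0],[0,0,0],[0,0,0]],"roll":[0,0,0,0,0],"fingers":[0.6,0.6,0.6,0.6,0.6]}' 15 |grep -v tool
```

```text
clock: 28.65
tcp_pos: [0.4585, 0.1211, 0.0085]
force: [0.3, 0.9, 0.0]
finger_gap: 0.0658
grip_force: 0.0
clock: 29.15
tcp_pos: [0.4585, 0.121, 0.0085]
force: [-0.0, -0.1, -0.6]
finger_gap: 0.0291
grip_force: 0.0
clock: 29.65
tcp_pos: [0.4585, 0.121, 0.0085]
force: [-0.8, 0.3, 1.2]
finger_gap: 0.0227
grip_force: 15.0
```

The grip is 0.5 mm lower than advised, so I'll regrip 2 mm higher.

```bash
python3 -m handwheel '{"xyz":[[0,0,0],[0,0,-0.07],[0,0,0],[0,0,0],[0,0,0]],"roll":[0,0,0,0,0],"fingers":[0.1,0.1,0.1,0.1,0.6]}' 15 |grep -v tool
python3 -m handwheel '{"xyz":[[0,0,0],[0,0,0],[0,0,0],[0,0,0],[0,0,0]],"roll":[0,0,0,0,0],"fingers":[0.6,0.6,0.6,0.6,0.6]}' 15 |grep -v tool
python3 -m handwheel '{"xyz":[[0,0,-0.4],[0,0,-1],[0,0,-1],[0,0,-1],[0,0,-1]],"roll":[0,0,0,0,0],"fingers":[0.6,0.6,0.6,0.6,0.6]}' |grep -v tool
python3 -m handwheel '{"xyz":[[0,0,-1],[0,0,-1],[0,0,-0.8],[0,0,0],[0,0,0]],"roll":[0,0,0,0,0],"fingers":[0.6,0.6,0.6,0.6,0.6]}' |grep -v tool
python3 - <<'E'
from h import *
S=np.load("seats.npy");plan(S[0][0],S[0][1],.22,130.8)
E
```

```text
clock: 30.15
tcp_pos: [0.4585, 0.121, 0.0106]
force: [-0.4, 0.9, -0.5]
finger_gap: 0.0348
grip_force: 0.0
clock: 30.65
tcp_pos: [0.4585, 0.1211, 0.0105]
force: [0.8, 0.4, -0.7]
finger_gap: 0.0224
grip_force: 15.0
clock: 31.15
tcp_pos: [0.4581, 0.1212, 0.1444]
force: [0.6, 0.6, -0.6]
finger_gap: 0.0226
grip_force: 15.0
clock: 31.65
tcp_pos: [0.4583, 0.1209, 0.2268]
force: [-0.5, -0.9, -0.4]
finger_gap: 0.023
grip_force: 15.0
t 31.65 tcp [0.4583 0.1209 0.2268] q [ 0.     0.07   0.998 -0.   ] gap 0.023 F [-0.5 -0.9 -0.4]
yaw 171.93 tilt 0.06 units [-3.224  4.727  0.228] rows 4.7 roll 5.14
```

```bash
python3 -m handwheel '{"xyz":[[0,0.945,0],[0,0.945,0],[0,0.945,0],[0,0.945,0],[0,0.945,0]],"roll":[0,0,0,0,0],"fingers":[0.6,0.6,0.6,0.6,0.6]}' >/dev/null
python3 -m handwheel '{"xyz":[[-0.8,0,0],[-0.8,0,0],[-0.8,0,0],[-0.8,0,0],[0,0,0]],"roll":[0,0,0,0,1],"fingers":[0.6,0.6,0.6,0.6,0.6]}' >/dev/null
python3 -m handwheel '{"xyz":[[0,0,0],[0,0,0],[0,0,0],[0,0,0],[0,0,0]],"roll":[1,1,1,1,0.14],"fingers":[0.6,0.6,0.6,0.6,0.6]}' >/dev/null
python3 -m handwheel '{"xyz":[[0,0,0],[0,0,0],[0,0,0]],"roll":[0,0,0],"fingers":[0.6,0.6,0.6]}' >/dev/null
python3 - <<'E'
from h import *
heldlook("w10",.0105,.012)
S=np.load("seats.npy");plan(S[0][0],S[0][1],.055,130.8)
E
```

```text
t 33.45 tcp [0.5732 0.2479 0.2262] q [-0.     0.415  0.91  -0.   ] gap 0.0228 F [0.1 0.3 0. ]
col u 285 v=150.. [59, 79, 250, 252, 251, 132, 60, 60, 61, 60, 62, 62, 61, 132, 249, 244, 252, 243, 81, 79, 70, 83, 83, 82, 72, 65, 73, 69, 60, 66, 133, 244, 245, 244, 255, 255, 246, 231, 234, 234, 226, 222, 202, 192, 186, 188, 199] sat [4, 37, 120, 112, 118, 76, 3, 4, 4, 3, 4, 4, 4, 69, 120, 123, 113, 126, 5, 7, 7, 7, 7, 7, 7, 5, 6, 5, 4, 3, 35, 59, 56, 59, 9, 4, 44, 66, 64, 64, 67, 67, 64, 60, 60, 60, 63]
-0.006 near edge v 249.9
-0.003 near edge v 244.7
0 near edge v 239.4
0.003 near edge v 234.1
0.006 near edge v 228.7
t 33.5 tcp [0.5733 0.2479 0.2263] q [-0.     0.416  0.91  -0.   ] gap 0.0227 F [ 0.1 -0.2 -0.9]
yaw 130.89 tilt 0.03 units [-0.022  0.015  5.709] rows 5.7 roll 0.01
```

View pics/w10.png

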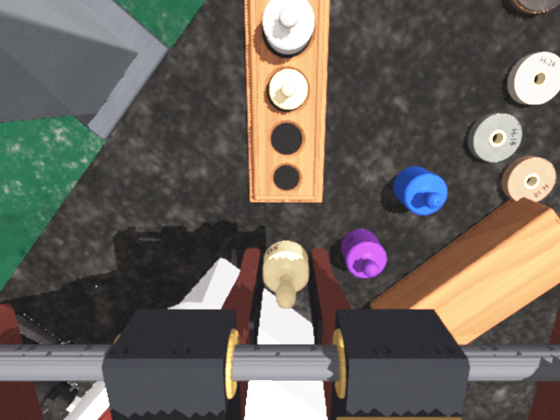

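44 and 36 stand in their bores, at (288,23) and (288,90). weight_24 is centred in the grip (edge v≈240), above its bore at (286,178). Lowering.

```bash
python3 -m handwheel '{"xyz":[[-0.02,0.02,1],[0,0,1],[0,0,1],[0,0,1],[0,0,1]],"roll":[0,0,0,0,0],"fingers":[0.6,0.6,0.6,0.6,0.6]}' >/dev/null
python3 -m handwheel '{"xyz":[[0,0,0.6],[0,0,0.4],[0,0,0.3],[0,0,0.2],[0,0,0]],"roll":[0,0,0,0,0],"fingers":[0.6,0.6,0.6,0.6,0.6]}' |grep -v tool
python3 -m handwheel '{"xyz":[[0,0,0],[0,0,0],[0,0,0.07],[0,0,0],[0,0,0]],"roll":[0,0,0,0,0],"fingers":[0.6,0.6,0.6,0.6,0.6]}'|grep -v tool
```

```text
clock: 34.5
tcp_pos: [0.5744, 0.2479, 0.0316]
force: [-0.5, -0.8, -0.5]
finger_gap: 0.0229
grip_force: 15.0
clock: 35.0
tcp_pos: [0.5743, 0.2479, 0.0295]
force: [-0.8, 0.4, 0.3]
finger_gap: 0.0228
grip_force: 15.0
```

```bash
python3 -m handwheel '{"xyz":[[0,0,0.06],[0,0,0.05],[0,0,0.05],[0,0,0],[0,0,0]],"roll":[0,0,0,0,0],"fingers":[0.6,0.6,0.6,0.6,0.6]}' |grep -v tool
python3 -m handwheel '{"xyz":[[0,0,0.03],[0,0,0],[0,0,0.02],[0,0,0],[0,0,0]],"roll":[0,0,0,0,0],"fingers":[0.6,0.6,0.6,0.6,0.6]}'|grep -v tool
```

```text
clock: 35.5
tcp_pos: [0.5742, 0.2479, 0.0246]
force: [0.8, 0.5, -0.2]
finger_gap: 0.0224
grip_force: 15.0
clock: 36.0
tcp_pos: [0.5743, 0.2479, 0.0235]
force: [-0.6, -0.8, 5.1]
finger_gap: 0.0229
grip_force: 15.0
```

It made contact at the expected height, so I'm releasing and going for weight_29.

```bash
python3 -m handwheel '{"xyz":[[0,0,0],[0,0,0],[0,0,0],[0,0,0],[0,0,0]],"roll":[0,0,0,0,0],"fingers":[-0.5,-0.5,-0.5,-0.5,-0.5]}' >/dev/null
python3 -m handwheel '{"xyz":[[0,0,-0.5],[0,0,-1],[0,0,-1],[0,0,-1],[0,0,-1]],"roll":[0,0,0,0,0],"fingers":[-0.5,-0.5,-0.5,-0.5,-0.5]}' >/dev/null
python3 -m handwheel '{"xyz":[[0,0,-1],[0,0,-1],[0,0,0],[0,0,0],[0,0,0]],"roll":[0,0,-1,-1,-1],"fingers":[-0.5,-0.5,-0.5,-0.5,-0.5]}' >/dev/null
python3 -m handwheel '{"xyz":[[0,0,0],[0,0,0],[0,0,0],[0,0,0]],"roll":[-1,-1,-0.14,0],"fingers":[-0.5,-0.5,-0.5,-0.5]}' >/dev/null
python3 - <<'E'
from h import *
plan(.455,.22,.22,172)
plan(.455,-.29,.22,172)
E
```

```text
t 37.9 tcp [0.5742 0.2479 0.2188] q [0.    0.072 0.997 0.   ] gap 0.0658 F [-0.2 -0.1 -0.5]
yaw 171.78 tilt 0.03 units [ 3.8   -1.489 -0.042] rows 3.8 roll -0.03
t 37.9 tcp [0.5742 0.2479 0.2188] q [0.    0.072 0.997 0.   ] gap 0.0658 F [-0.2 -0.1 -0.5]
yaw 171.78 tilt 0.03 units [  1.371 -18.314  -0.048] rows 18.3 roll -0.03
```

```bash
python3 -m handwheel '{"xyz":[[0.95,-0.37,0],[0.95,-0.37,0],[0.95,-0.37,0],[0.95,-0.37,0],[-0.143,-0.99,0]],"roll":[0,0,0,0,0],"fingers":[-0.5,-0.5,-0.5,-0.5,-0.5]}' >/dev/null
python3 -m handwheel '{"xyz":[[-0.143,-0.99,0],[-0.143,-0.99,0],[-0.143,-0.99,0],[-0.143,-0.99,0],[-0.143,-0.99,0]],"roll":[0,0,0,0,0],"fingers":[-0.5,-0.5,-0.5,-0.5,-0.5]}' >/dev/null
python3 -m handwheel '{"xyz":[[-0.143,-0.99,0],[-0.143,-0.99,0],[-0.143,-0.99,0],[-0.143,-0.99,0],[-0.143,-0.99,0]],"roll":[0,0,0,0,0],"fingers":[-0.5,-0.5,-0.5,-0.5,-0.5]}' |grep -v tool
python3 -m handwheel '{"xyz":[[-0.143,-0.99,0],[-0.143,-0.99,0],[-0.143,-0.99,0],[-0.143,-0.99,0],[-0.143,-0.99,0]],"roll":[0,0,0,0,0],"fingers":[-0.5,-0.5,-0.5,-0.5,-0.5]}' |grep -v tool
python3 -m handwheel '{"xyz":[[-0.143,-0.99,0],[0,0,0],[0,0,0],[0,0,0]],"roll":[0,0,0,0],"fingers":[-0.5,-0.5,-0.5,-0.5]}' >/dev/null
python3 - <<'E'
from h import *
plan(.453,-.291,.13,172)
E
```

```text
clock: 39.4
tcp_pos: [0.456, -0.1113, 0.2187]
force: [0.1, -0.4, -0.3]
finger_gap: 0.066
grip_force: 0.0
clock: 39.9
tcp_pos: [0.4564, -0.2614, 0.2187]
force: [0.5, 0.4, 0.3]
finger_gap: 0.0655
grip_force: 0.0
t 40.3 tcp [ 0.4568 -0.2888  0.2185] q [0.    0.07  0.998 0.   ] gap 0.0661 F [ 0.8 -1.2 -0.1]
yaw 171.97 tilt 0.01 units [ 0.117 -0.09   2.95 ] rows 3.0 roll -0.0
```

```bash
python3 -m handwheel '{"xyz":[[0.12,-0.09,0.75],[0,0,0.75],[0,0,0.75],[0,0,0.7],[0,0,0]],"roll":[0,0,0,0,0],"fingers":[-0.5,-0.5,-0.5,-0.5,-0.5]}' >/dev/null
python3 -m handwheel '{"xyz":[[0,0,0],[0,0,0],[0,0,0]],"roll":[0,0,0],"fingers":[-0.5,-0.5,-0.5]}' >/dev/null
python3 - <<'E'
from h import *
weight("w11",.02,.453,-.291,box=45)
plan(.453,-.291,.012,172)
E
```

```text
expect 287 199 blobs [[266, 175, 37, 41, 1214]]
[266, 175, 37, 41, 1214] [ 0.4486 -0.293   0.01  ] diam mm 30.5
t 41.15 tcp [ 0.4532 -0.2926  0.1307] q [ 0.001  0.07   0.998 -0.001] gap 0.0662 F [ 0.5 -0.5  0.3]
yaw 171.94 tilt 0.1 units [0.021 0.055 3.957] rows 4.0 roll -0.01
```

View pics/w11.png

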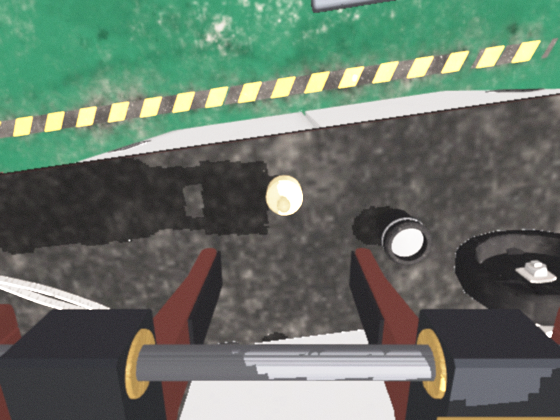

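weight_29 is at (284,195); the loupe at (405,240) is well clear of the right finger. Descending.

```bash
python3 -m handwheel '{"xyz":[[0.15,-0.03,1],[0,0,1],[0,0,0.9],[0,0,0.6],[0,0,0]],"roll":[0,0,0,0,0],"fingers":[-0.5,-0.5,-0.5,-0.5,-0.5]}' >/dev/null
python3 -m handwheel '{"xyz":[[0,0,0],[0,0,0],[0,0,0.35],[0,0,0],[0,0,0]],"roll":[0,0,0,0,0],"fingers":[-0.5,-0.5,-0.5,-0.5,-0.5]}' |grep -v tool
```

```text
clock: 42.15
tcp_pos: [0.4479, -0.2926, 0.0141]
force: [-0.1, -0.5, 0.7]
finger_gap: 0.0659
grip_force: 0.0
```

```bash
python3 -m handwheel '{"xyz":[[0,0,0.06],[0,0,0],[0,0,0],[0,0,0],[0,0,0]],"roll":[0,0,0,0,0],"fingers":[-0.5,0.55,0.55,0.55,0.55]}' 20 >/dev/null
python3 -m handwheel '{"xyz":[[0,0,0],[0,0,0],[0,0,0],[0,0,0],[0,0,0]],"roll":[0,0,0,0,0],"fingers":[0.55,0.55,0.55,0.55,0.55]}' |grep -v tool
python3 -m handwheel '{"xyz":[[0,0,-0.4],[0,0,-1],[0,0,-1],[0,0,-1],[0,0,-1]],"roll":[0,0,0,0,0],"fingers":[0.55,0.55,0.55,0.55,0.55]}' >/dev/null
python3 -m handwheel '{"xyz":[[0,0,-1],[0,0,-1],[0,0,-0.6],[0,0,0],[0,0,0]],"roll":[0,0,0,0,0],"fingers":[0.55,0.55,0.55,0.55,0.55]}' |grep -v tool
python3 - <<'E'
from h import *
S=np.load("seats.npy");plan(.455,.2,.22,172);plan(S[1][0],S[1][1],.22,172)
E
```

```text
clock: 43.15
tcp_pos: [0.4481, -0.2927, 0.0124]
force: [-0.3, -0.4, 0.3]
finger_gap: 0.0276
grip_force: 20.0
clock: 44.15
tcp_pos: [0.4476, -0.2926, 0.2222]
force: [0.4, 0.5, -0.9]
finger_gap: 0.0278
grip_force: 20.0
t 44.15 tcp [ 0.4476 -0.2926  0.2222] q [-0.     0.07   0.998 -0.   ] gap 0.0278 F [ 0.4  0.5 -0.9]
yaw 171.94 tilt 0.03 units [ 2.058 16.291  0.067] rows 16.3 roll -0.01
t 44.15 tcp [ 0.4476 -0.2926  0.2222] q [-0.     0.07   0.998 -0.   ] gap 0.0278 F [ 0.4  0.5 -0.9]
yaw 171.94 tilt 0.03 units [-0.608 19.334  0.065] rows 19.3 roll -0.01
```

```bash
python3 -m handwheel '{"xyz":[[0.12,0.96,0],[0.12,0.96,0],[0.12,0.96,0],[0.12,0.96,0],[0.12,0.96,0]],"roll":[0,0,0,0,0],"fingers":[0.55,0.55,0.55,0.55,0.55]}' >/dev/null
python3 -m handwheel '{"xyz":[[0.12,0.96,0],[0.12,0.96,0],[0.12,0.96,0],[0.12,0.96,0],[0.12,0.96,0]],"roll":[0,0,0,0,0],"fingers":[0.55,0.55,0.55,0.55,0.55]}' |grep -v tool
python3 -m handwheel '{"xyz":[[0.12,0.96,0],[0.12,0.96,0],[0.12,0.96,0],[0.12,0.96,0],[0.12,0.96,0]],"roll":[0,0,0,0,0],"fingers":[0.55,0.55,0.55,0.55,0.55]}' >/dev/null
python3 -m handwheel '{"xyz":[[0.12,0.96,0],[0.12,0.96,0],[-0.67,0.76,0],[-0.67,0.76,0],[-0.67,0.76,0]],"roll":[0,0,0,0,0],"fingers":[0.55,0.55,0.55,0.55,0.55]}' >/dev/null
python3 -m handwheel '{"xyz":[[-0.67,0.76,0],[0,0,0],[0,0,0],[0,0,0],[0,0,0]],"roll":[0,1,1,1,1],"fingers":[0.55,0.55,0.55,0.55,0.55]}' >/dev/null
python3 -m handwheel '{"xyz":[[0,0,0],[0,0,0],[0,0,0],[0,0,0],[0,0,0]],"roll":[1,0.14,0,0,0],"fingers":[0.55,0.55,0.55,0.55,0.55]}' >/dev/null
python3 - <<'E'
from h import *
heldlook("w12",.0124,.0145)
S=np.load("seats.npy");plan(S[1][0],S[1][1],.055,130.8)
E
```

```text
clock: 45.15
tcp_pos: [0.4515, -0.0015, 0.221]
force: [0.5, 0.9, -0.1]
finger_gap: 0.0279
grip_force: 20.0
t 47.15 tcp [0.5483 0.2796 0.222 ] q [-0.     0.415  0.91  -0.   ] gap 0.0277 F [ 0.1  1.1 -0.6]
col u 285 v=150.. [255, 212, 252, 252, 162, 60, 60, 60, 62, 62, 61, 63, 62, 60, 193, 251, 252, 229, 171, 254, 255, 255, 255, 255, 254, 255, 249, 250, 252, 241, 242, 244, 243, 255, 255, 255, 255, 239, 232, 238, 231, 229, 210, 200, 181, 190, 202] sat [25, 109, 111, 114, 87, 3, 4, 4, 4, 4, 4, 5, 4, 4, 112, 117, 110, 122, 49, 44, 0, 0, 2, 30, 35, 21, 66, 118, 99, 58, 58, 56, 58, 13, 2, 0, 0, 60, 65, 61, 65, 66, 65, 63, 58, 60, 64]
-0.006 near edge v 244.1
-0.003 near edge v 238.9
0 near edge v 233.7
0.003 near edge v 228.4
0.006 near edge v 223.0
t 47.2 tcp [0.5484 0.2796 0.2221] q [-0.     0.416  0.91  -0.   ] gap 0.028 F [0.1 0.5 0.2]
yaw 130.89 tilt 0.03 units [ 0.018 -0.042  5.569] rows 5.6 roll 0.01
```

View pics/w12.png

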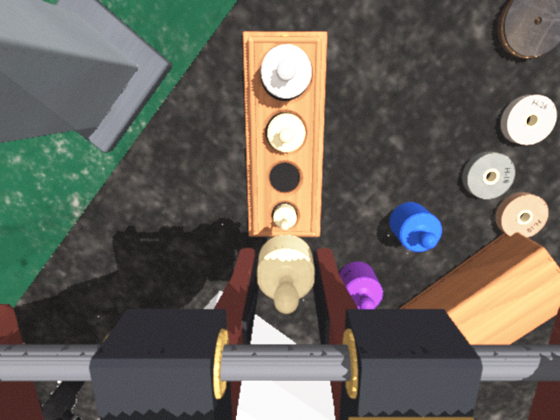

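Three weights stand in place; weight_29's bore at (285,177) is directly below the held weight, which is centred (edge v≈235). Lowering.

```bash
python3 -m handwheel '{"xyz":[[0.02,-0.04,1],[0,0,1],[0,0,1],[0,0,1],[0,0,1]],"roll":[0,0,0,0,0],"fingers":[0.55,0.55,0.55,0.55,0.55]}' >/dev/null
python3 -m handwheel '{"xyz":[[0,0,0.5],[0,0,0.4],[0,0,0.25],[0,0,0.15],[0,0,0]],"roll":[0,0,0,0,0],"fingers":[0.55,0.55,0.55,0.55,0.55]}' |grep -v tool
python3 -m handwheel '{"xyz":[[0,0,0.06],[0,0,0],[0,0,0.05],[0,0,0],[0,0,0]],"roll":[0,0,0,0,0],"fingers":[0.55,0.55,0.55,0.55,0.55]}'|grep -v tool
```

```text
clock: 48.2
tcp_pos: [0.5474, 0.2795, 0.0336]
force: [-1.4, -0.5, -0.8]
finger_gap: 0.0282
grip_force: 20.0
clock: 48.7
tcp_pos: [0.5473, 0.2794, 0.0302]
force: [-0.0, -0.6, -1.5]
finger_gap: 0.0279
grip_force: 20.0
```

```bash
python3 -m handwheel '{"xyz":[[0,0,0.06],[0,0,0.05],[0,0,0.03],[0,0,0],[0,0,0]],"roll":[0,0,0,0,0],"fingers":[0.55,0.55,0.55,0.55,0.55]}' |grep -v tool
python3 -m handwheel '{"xyz":[[0,0,0.03],[0,0,0],[0,0,0],[0,0,0],[0,0,0]],"roll":[0,0,0,0,0],"fingers":[0.55,0.55,0.55,0.55,0.55]}'|grep -v tool
```

```text
clock: 49.2
tcp_pos: [0.5471, 0.2794, 0.0258]
force: [0.3, 0.9, -0.4]
finger_gap: 0.0278
grip_force: 20.0
clock: 49.7
tcp_pos: [0.5473, 0.2795, 0.0254]
force: [-1.6, -1.6, 4.9]
finger_gap: 0.0279
grip_force: 20.0
```

It is seated on the pad. Releasing, rising and checking.

```bash
python3 -m handwheel '{"xyz":[[0,0,0],[0,0,0],[0,0,0],[0,0,0],[0,0,0]],"roll":[0,0,0,0,0],"fingers":[-0.5,-0.5,-0.5,-0.5,-0.5]}' >/dev/null
python3 -m handwheel '{"xyz":[[0,0,-0.5],[0,0,-1],[0,0,-1],[0,0,-1],[0,0,-1]],"roll":[0,0,0,0,0],"fingers":[-0.5,-0.5,-0.5,-0.5,-0.5]}' >/dev/null
python3 -m handwheel '{"xyz":[[-0.6,0,-1],[-0.6,0,-1],[0,0,0],[0,0,0],[0,0,0]],"roll":[0,0,0,0,0],"fingers":[-0.5,-0.5,-0.5,-0.5,-0.5]}' >/dev/null
python3 - <<'E'
from h import *
state()
a=imaging.snapshot("wrist")[20:260,180:400];b=imaging.snapshot("scene")[215:330,150:370]
a=cv2.resize(a,None,fx=1.8,fy=1.8);b=cv2.resize(b,(396,207),interpolation=cv2.INTER_CUBIC)
o=np.zeros((432,800,3),np.uint8);o[:,:396]=a;o[:207,400:796]=b
c=imaging.snapshot("top")[215:270,330:430];o[212:432,400:800]=cv2.resize(c,(400,220),interpolation=cv2.INTER_CUBIC)
cv2.imwrite("pics/final.png",o)
E
```

```text
t 51.2 tcp [0.5696 0.2524 0.2194] q [-0.     0.416  0.91  -0.   ] gap 0.0655 F [ 0.4 -0.  -0.6]
```

View pics/final.png

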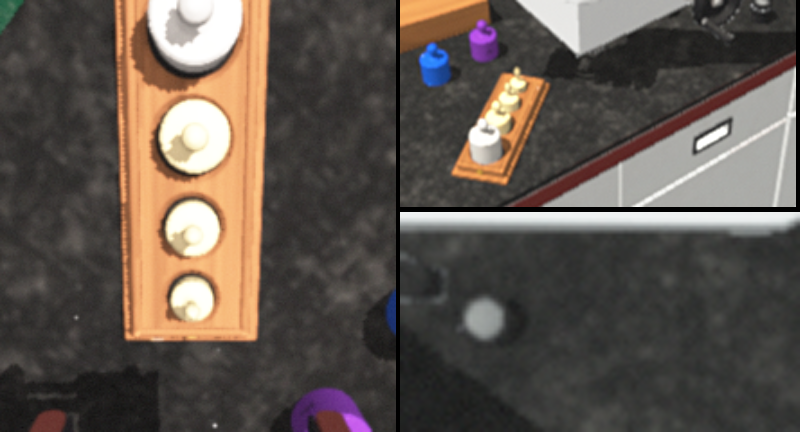

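All four weights stand upright in their bores in size order, and the loupe is where it was (crop (485,318), which is top-view pixel (351,241)). Handing in.

```bash
python3 -c "
from plant import robot;print(robot.sign_off())"
```

```text
the job is handed in; nothing more can be done
None
```

I've handed the job in at about 51 s: all four weights stand upright on the pads of their own bores, in order from smallest to largest, and the loupe was not moved.

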